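Reset the timber length stop to its next hole

TASK

Knock the peg that blocks the blue length stop down flush with the rail, using the mallet and never the gripper itself, and stand the mallet back on its head on the bench. Then pull up the stop's red plunger knob, slide the stop towards the peg to the next hole, and push the pin fully home there. The spring is tired and lifts the pin again if let go, so finish while still holding the knob pressed down; leave the tin, the two timber blocks and the try square where they are.

Things in the scene. Friction and masses are not known exactly. Their poses are not given: they have to be found in the camera images.
- rail: Aluminium rail, 64 wide (x) by 320 long (y) by 30 high (z) mm, screwed to the bench, with a black rule scale on top along its -x edge. Origin at the centre of its underside; its y axis runs along the rail towards the red-painted end, z up. Along the middle of its top run four 12 mm holes at y = -110, -50, +10 and +70 mm. Its place and yaw differ from run to run.
- next_hole (a point): Centre of the mouth of the next hole (rail y = +10 mm), on the rail's top, 30 mm above the bench; 60 mm from the hole where the stop starts.
- stop: Blue sliding stop on the rail, 76 across by 56 mm along the rail, its top 66 mm above the bench, with a small pale wooden stop face on its +x side (to 64 mm from the middle, never lower than 18 mm above the bench). Origin on the plunger's axis at the height of the rail's top (30 mm above the bench).
- slide (a joint): How far the stop has slid along the rail's +y, in m: about 0 at the start (the pin has about 1 mm play in its hole), 0.060 at the next hole, 0.120 at the one after. It slides stiffly (2.5 N) once the pin is clear of the rail; the proud peg blocks it at about 0.046.
- plunger: Upright lock plunger through the stop: a 10 mm round-nosed steel pin below, a 12 mm stem and a round red knob, 30 mm diameter and 24 mm tall. It moves only up and down in the stop. Origin on its axis, at the height of the rail's top when fully home.
- knob (a point): Centre of the red knob, 92 mm above the bench when fully home (about 98 at the start); the knob's underside is 12 mm below this point, and the stop's top is then 14 mm below that underside when fully home.
- pin_lift (a joint): Height of the plunger above fully home, in m, 0 to 0.026. Left alone in a hole it floats at about 0.006 on its spring (600 N/m: about 4 N pushes it fully home, about 6 N lifts it to 0.016). The pin's nose leaves the hole at 0.014; over solid rail it cannot go lower than that.
- peg: Wooden peg, 12 mm diameter with a yellow band near its top, standing up out of the rail's top on the +x side of the row of holes, between the next hole and the one after, in the stop's way. Moves only up and down in the rail and stays where it is driven. Origin on its axis; the top is 16 mm above the origin.
- peg_top (a point): Centre of the peg's top face; at the rail's x = +18, y = +30 mm; 30 mm above the bench when flush with the rail, up to 46 mm at the start.
- peg_drive (a joint): How far the peg has been driven down, in m: 0 to 0.005 at the start (11 to 16 mm proud), 0.016 when flush (its end stop). It takes about 9 N, more if driven fast.
- mallet: Wooden joiner's mallet, about 0.32 kg, standing on one striking face of its head: head 50 (x) by 60 (y) by 84 mm tall (z), with a level handle 22 mm wide and 28 mm tall that leaves the head at half its height (42 mm) and runs along the mallet's -x, to 205 mm from the origin. Origin at the centre of the head's underside (the striking face), z up. Stands to the left or to the right of the rail.
- mallet_grip (a point): Middle of the handle's section, 50 mm from the head's centre line along -x and 42 mm above the striking face. Most of the weight is in the head.
- wax_tin: Bystander: brass-coloured tin, 68 mm diameter, 70 mm tall. Origin at the centre of its underside. Stands on the other side of the rail from the mallet.
- walnut: Bystander: dark timber block, 70 by 110 by 60 mm tall. Origin at the centre of its underside.
- maple: Bystander: pale timber block, 60 by 90 by 45 mm tall. Origin at the centre of its underside.
- square: Bystander: try square lying flat, wooden stock 20 by 100 by 16 mm, steel blade 130 mm long. Origin at the centre of the stock's underside.
Not all that is in view belongs to the job. What is shaped like the mallet but purple or turquoise is not meant.

How it is judged:
By the outcome, as a careful person would: the job done as asked, in the order asked, and still so for the second after the job is handed in, while the arm keeps its last pose, push and grip.
It also fails if it takes over 61 s, if anything falls off the work surface, if the arm or the gripper's body presses on something with over 40 N, if the wrist force passes 120 N, or if a joint passes its speed limit or range.

ROBOT

A 6-joint arm with a two-finger parallel gripper is mounted at the origin on the work surface. World frame = base frame: x ahead of the robot, y to its left, z up, the work surface at z = 0. Lengths are in m, angles in rad, forces in N, time in s.
With the tool pointing down it reaches from about 0.25 to 0.775 m from the base axis. Payload 4 kg.
Tool frame: the origin (TCP) lies at the very end of the fingers, on their centre line; the grasp point (between the pads) lies 19 mm behind it; z points along the fingers, y is the line along which they close (so a half turn about z gives the same grasp; the last joint's range is limited). The gripper opens to 94 mm and grips with 3 to 60 N. Pads are 16 mm wide; open, the fingers measure 119 mm over their backs; the gripper's body (75 mm by 177 mm) begins 78 mm behind the grasp point.
Start: joints at [-1.354, 0.087, 1.371, -0, 1.684, -0.103], TCP at [0.173, -0.522, 0.206] pointing down, gripper open.
Joint ranges: [-3.1, 3.1], [-0.76, 2.03], [0.27, 2.55], [-1.08, 4.22], [0.17, 2.65], [-2.57, 2.57]. Speed limits (rad/s): [2.79, 2.79, 3.14, 3.14, 3.14, 3.14].

INTERFACE

Orientations are given as [roll, pitch, yaw] about the fixed x, y, z axes, in that order (R = Rz(yaw) Ry(pitch) Rx(roll)).
In Python, from bench import robot gives the robot as it stands. The module is installed in compiled form; this text tells all that it offers.
- The arm moves only by the tool move_arm, never from a script. Its argument "deltas" is one flat list of numbers, 7 for each row, row after row: the turn, a rotation vector about the tool's x, y, z in rad, then the shift along the tool's x, y, z in cm, then the closure, from -1 (fully open) to 1 (shut). A call has 1 to 8 rows; each row is the pose to reach, as a shift and turn from the pose commanded when the call began, along the tool's axes at that moment; what a row does not reach only later rows make up. A row lasts 1/10 s, in which the tool goes at most 50 mm and 8.59 degrees, less where a joint would pass 70% of its speed; a pose out of reach is approached as far as the arm can. A call with a gripper value outside its range is refused whole. The fingers move at their own pace and stop on an object; the grip force is fixed at half the most. Time passes only in rows, so rows that repeat a pose let the fingers close. It gives the time, the measured TCP pose, the force, the opening and the grip force at its end, in the units of the state.
- robot.get_obs(): the state, without advancing time (a new reading comes with each control period).
- robot.snapshot(name): name is "scene" or "top" or "wrist"; returns a dict with "image" (384x512x3 uint8, red, green, blue), "depth" (384x512 float32, m along the optical axis (not along the pixel's ray), 0 where there is no reading), "fov_y" (degrees; the focal length in pixels is half the picture's height over the tangent of half this angle, whatever the lens; pixels are square), "cx", "cy" (the principal point, pixels), "origin" and "orientation" of the camera in the world; the wrist camera has in their place "T_tool_cam" (4x4, takes a point from camera to tool coordinates, whose origin is the TCP and whose axes are the flange's). Camera axes: x right, y up, looking along -z (the intrinsics and any distortion apply to the point x, -y, -z); pixel columns grow to the right and rows downward; lengths in m; the calibration is good to about 2 mm. A picture is of the moment at which its call begins: read the wrist's pose just before it.
- robot.close_job(): hands the job in; it is judged then, once.
The state is a dict: "time": time; "joint_positions": joint angles; "qvel": joint speeds; "joint_torque": joint torques, N m; "tool_pos": TCP position; "ee_rot": TCP orientation; "wrist_force": force on the tool from outside, world axes, zero at the start; "wrist_torque": the same for the moment, N m; "width": finger opening in m; "finger_force": force on a finger pad.
Only numpy, scipy, OpenCV 4.12 (cv2) and the standard library are available. Lean on these libraries where they do the work, as an engineer would, in place of code of your own. Each camera call takes 0.05 s, during which the arm holds its last target. There are 200 camera calls.

## Working session

There is one attempt and no reset: what is moved stays moved. The work goes in short steps, Python scripts to look and compute and a tool call to move; the robot and the scene stay as the last step left them, time stands still between calls to the robot, and variables do not carry over. Pictures are saved under pics/ and viewed, at most 10 in all, crops included, and the job is handed in when it is done.

Besides the shell and the picture viewer there is one more tool, called after "Request:" in YAML: its name, and indented under it one key for each argument. move_arm: Moves the arm, as the interface text tells. Its arguments: {"type":"object","properties":{"deltas":{"type":"array","items":{"type":"number"}}},"required":["deltas"]}

```bash
mkdir -p pics; cat > h.py <<'E'
import numpy as np, cv2
from scipy.spatial.transform import Rotation as R
from bench import robot
def snap(n):
    o=robot.get_obs(); s=robot.snapshot(n); s['obs']=o; return s
def cloud(s):
    d=s['depth'];h,w=d.shape;f=h/2/np.tan(np.radians(s['fov_y'])/2)
    u,v=np.meshgrid(np.arange(w),np.arange(h))
    P=np.stack([(u-s['cx'])/f*d,-(v-s['cy'])/f*d,-d],-1)
    if 'T_tool_cam' in s:
        T=np.array(s['T_tool_cam']);P=P@T[:3,:3].T+T[:3,3]
        o=s['obs'];A=R.from_euler('xyz',o['ee_rot']).as_matrix();t=o['tool_pos']
    else:
        A=np.array(s['orientation']);A=A if A.shape==(3,3) else (R.from_euler('xyz',A).as_matrix() if A.size==3 else None);t=s['origin']
    P=P@A.T+np.array(t);P[d==0]=np.nan;return P
def save(s,n,crop=None,k=1):
    im=s['image'][:,:,::-1]
    if crop: a,b,c,d=crop;im=im[b:d,a:c]
    cv2.imwrite('pics/'+n+'.png',cv2.resize(im,None,fx=k,fy=k,interpolation=cv2.INTER_CUBIC))
E
python3 - <<'E'
from h import *
s=snap('top');print({k:v for k,v in s.items() if k not in('image','depth','obs')});print(s['obs'])
save(s,'top',k=1.5);P=cloud(s);np.save('top.npy',P);np.save('topi.npy',s['image'])
s=snap('scene');save(s,'scene',k=1.5);np.save('sc.npy',cloud(s));print({k:v for k,v in s.items() if k not in('image','depth','obs')})
E
```

```text
{'fov_y': 53.2312670183529, 'cx': 254.80664932722107, 'cy': 189.69316622116224, 'origin': array([ 0.35510983, -0.04627544,  1.3076768 ]), 'orientation': array([ 0.10572539, -0.00232124, -1.56461952])}
{'time': 0.0, 'joint_positions': array([-1.35410740e+00,  8.79584161e-02,  1.37227749e+00,  1.67743920e-05,
        1.68360817e+00, -1.03067843e-01]), 'qvel': array([-1.35912573e-03,  1.13844663e-04, -3.06171367e-04, -8.42450348e-05,
        8.00624759e-04,  7.75547397e-04]), 'joint_torque': array([ 7.64073611e-04, -3.40188074e+01, -3.02423930e+01,  7.19343871e-02,
        3.30466940e-02, -1.76479839e-04]), 'tool_pos': array([ 0.17278067, -0.52156173,  0.20429055]), 'ee_rot': array([-3.13935490e+00, -2.48221618e-04,  3.19758365e-01]), 'wrist_force': array([-0.00420267, -0.2496658 , -0.34105895]), 'wrist_torque': array([0.00399032, 0.00572686, 0.01406781]), 'finger_force': 0.0, 'width': 0.0938745425731412}
{'fov_y': 52.202541257408676, 'cx': 250.58989041653524, 'cy': 190.82013374995373, 'origin': array([ 1.30270662, -0.33494088,  0.90662556]), 'orientation': array([0.7941209 , 0.01562167, 1.1999096 ])}
```

View pics/top.png

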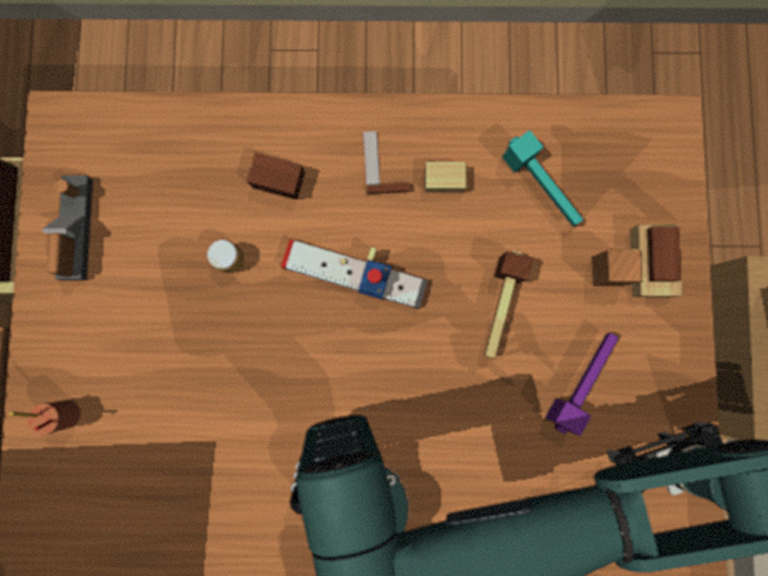

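View pics/scene.png

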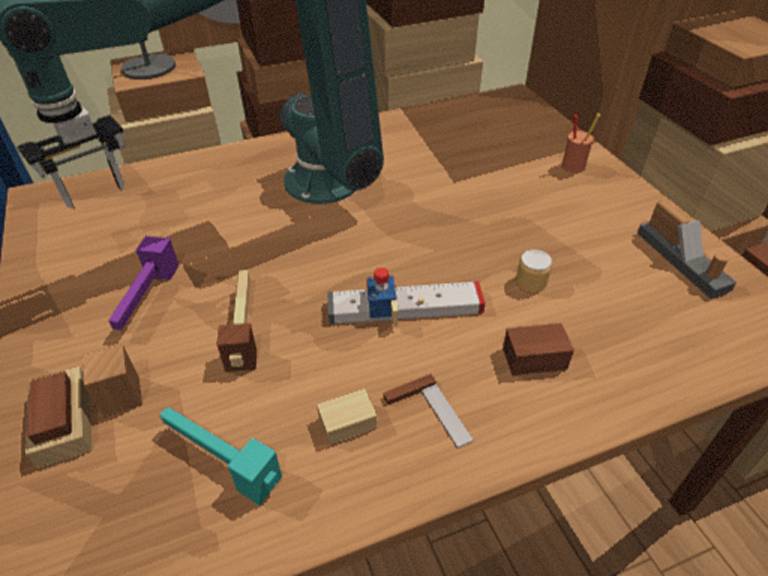

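The wooden mallet is at top-picture (515,266), with a dark head and pale handle. Its turquoise (523,150) and purple (570,415) lookalikes are excluded by colour. The rail runs from its red end at (288,255) to (425,290), with the knob at (375,275) and the peg at (343,261). Next I'll measure these and confirm the mallet in a crop.

```bash
python3 - <<'E'
from h import *
P=np.load('top.npy');im=np.load('topi.npy')
v,u=np.mgrid[:384,:512]
def sel(a,b,c,d,z0,z1):
    m=(u>=a/1.5)&(u<=c/1.5)&(v>=b/1.5)&(v<=d/1.5)&(P[...,2]>z0)&(P[...,2]<z1);return P[m]
def rect(n,p):
    r=cv2.minAreaRect((p[:,:2]*1000).astype(np.float32));print(n,len(p),np.round(r[0],1),np.round(r[1],1),round(r[2],1),'z',np.round(np.median(p[:,2])*1000,1));
    print('   box',np.round(cv2.boxPoints(r)).tolist())
rect('railtop',sel(275,225,435,315,.022,.036))
rect('stop',sel(350,245,405,310,.058,.072))
rect('knob',sel(350,245,405,310,.095,.12))
rect('head',sel(480,240,550,290,.077,.095))
h=sel(475,280,525,370,.046,.066);rect('handle',h)
for n,b,z in [('tin',(195,230,250,280),.06),('walnut',(235,140,310,205),.05),('maple',(415,150,475,200),.035),('square',(355,120,420,200),.01),('turq',(495,120,550,175),.07)]:
    rect(n,sel(*b,z-.008,z+.02))
s=dict(image=im);save(s,'crop',(175,145,375,250),4)
for n,(x,y) in dict(peg=(343,261),knob=(375,275),h4=(323,264),h3=(349,272),h1=(401,287)).items():print(n,np.round(P[int(y/1.5),int(x/1.5)]*1000))
E
```

```text
railtop 1459 [529.1  14.5] [324.   99.9] 73.2 z 29.3
   box [[434.0, -126.0], [530.0, -155.0], [624.0, 155.0], [528.0, 184.0]]
stop 305 [517.4 -33.7] [56.1 96.9] 73.3 z 64.8
   box [[463.0, -47.0], [556.0, -75.0], [572.0, -21.0], [479.0, 7.0]]
knob 70 [502.6 -29.7] [28.4 25.4] 0.4 z 108.4
   box [[488.0, -17.0], [489.0, -43.0], [517.0, -42.0], [517.0, -17.0]]
head 290 [ 529.9 -335.3] [60.2 50.2] 74.8 z 83.2
   box [[498.0, -358.0], [546.0, -371.0], [562.0, -313.0], [514.0, -300.0]]
handle 373 [ 421.6 -305.3] [ 38.2 183.1] 68.4 z 55.0
   box [[329.0, -289.0], [500.0, -357.0], [514.0, -321.0], [343.0, -254.0]]
tin 330 [552.  302.2] [62.6 63.3] 2.0 z 68.6
   box [[520.0, 333.0], [522.0, 270.0], [584.0, 272.0], [582.0, 335.0]]
walnut 715 [738.6 197.2] [113.7  71.4] 74.9 z 58.7
   box [[689.0, 152.0], [758.0, 133.0], [788.0, 243.0], [719.0, 261.0]]
maple 487 [ 740.3 -190.1] [89.6 60.9] 90.0 z 44.0
   box [[710.0, -235.0], [771.0, -235.0], [771.0, -145.0], [710.0, -145.0]]
square 688 [787.5 -59.4] [191.7 151.8] 0.2 z 4.9
   box [[691.0, 16.0], [692.0, -136.0], [884.0, -135.0], [883.0, 17.0]]
turq 311 [ 777.  -375.8] [98.6 61.8] 38.2 z 82.7
   box [[719.0, -382.0], [757.0, -431.0], [835.0, -370.0], [797.0, -321.0]]
peg [542.  41.  40.]
knob [503. -33. 110.]
h4 [540.  89.   4.]
h3 [523.  30.   1.]
h1 [490. -90.  -2.]
```

View pics/crop.png

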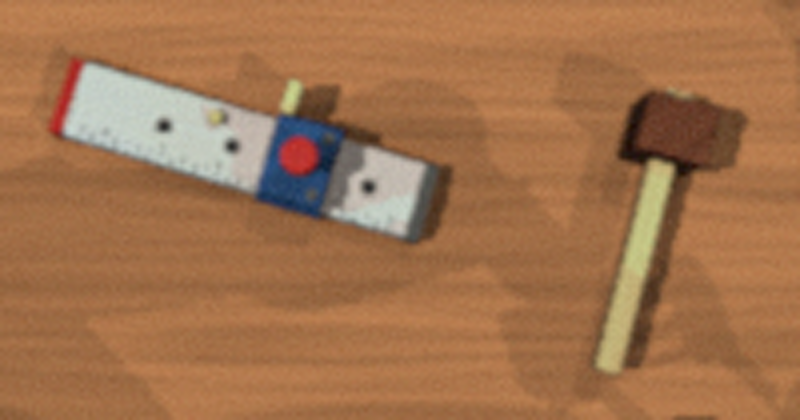

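The crop confirms the target: the dark-headed, pale-handled wooden mallet, head at (675,130) and handle end at (610,368). The peg is at (216,117), beside the hole at (232,146). Rail yaw comes to about -16.8° and mallet yaw to about -16°. I'll move above the mallet's handle.

Request:
move_arm:
  deltas: [0, 0, 0.08, 4.5, -1.1, 0, -1, 0, 0, 0.16, 9.1, -2.2, 0, -1, 0, 0, 0.24, 13.6, -3.3, 0, -1, 0, 0, 0.32, 18.2, -4.4, 0, -1, 0, 0, 0.4, 22.7, -5.5, 0, -1, 0, 0, 0.48, 27.3, -6.6, 0, -1, 0, 0, 0.56, 31.8, -7.7, 0, -1, 0, 0, 0.6, 36.4, -8.8, 0, -1]

```text
time: 0.9
tool_pos: [0.492, -0.3228, 0.2049]
ee_rot: [-3.142, 0.001, -0.283]
wrist_force: [0.1, -0.6, -0.5]
width: 0.0941
finger_force: 0.0
```

```bash
python3 - <<'E'
from h import *
s=snap('wrist');s=snap('wrist');o=s['obs'];print(o['time'],o['tool_pos'],o['ee_rot'],o['joint_positions'])
save(s,'w1',k=1.2);P=cloud(s);np.savez('w1.npz',P=P,im=s['image'])
Q=P.reshape(-1,3);Q=Q[~np.isnan(Q[:,0])]
def near(z0,z1,b):
    m=(Q[:,2]>z0)&(Q[:,2]<z1)&(Q[:,0]>b[0])&(Q[:,0]<b[1])&(Q[:,1]>b[2])&(Q[:,1]<b[3]);return Q[m]
for n,p in dict(head=near(.077,.092,(.47,.6,-.4,-.27)),handle=near(.05,.062,(.30,.505,-.36,-.23))).items():
    if len(p)<20: print(n,len(p));continue
    r=cv2.minAreaRect((p[:,:2]*1000).astype(np.float32));print(n,len(p),r,np.median(p[:,2]))
E
```

```text
0.95 [ 0.49765774 -0.31780515  0.20426638] [-3.13573059e+00 -2.57502643e-03 -2.75739610e-01] [-0.66814215  0.17730022  1.27255837  0.0064482   1.691594    1.17916372]
head 2628 ((530.6243286132812, -335.1392822265625), (60.028560638427734, 50.123172760009766), 74.39328002929688) 0.08424581979795093
handle 1702 ((417.4112548828125, -303.8290100097656), (21.903335571289062, 174.70797729492188), 74.61283874511719) 0.056137732255511746
```

View pics/w1.png

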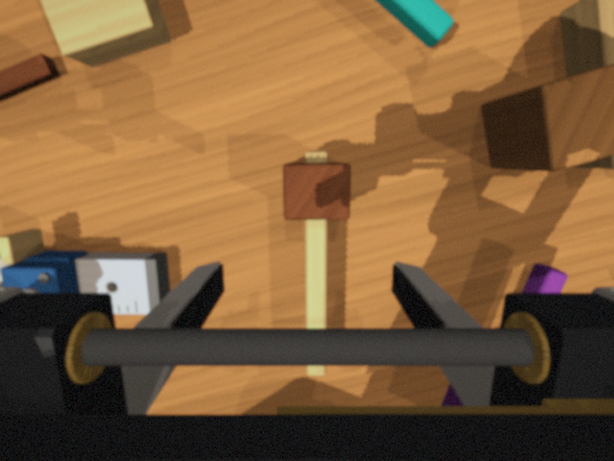

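Only the wooden mallet is in reach, with its head at (317,190) and its handle running down between the fingers. The head centre of (530.6, -335.1) mm agrees with the top view. I'll settle there before descending.

Request:
move_arm:
  deltas: [0, 0, -0.01, 0, 0, 2, -1, 0, 0, -0.01, 0, 0, 4, -1, 0, 0, -0.01, 0, 0, 6, -1, 0, 0, -0.01, 0, 0, 6, -1, 0, 0, -0.01, 0, 0, 6, -1]

```text
time: 1.5
tool_pos: [0.4901, -0.3244, 0.1452]
ee_rot: [-3.141, 0.001, -0.271]
wrist_force: [-0.8, 0.1, -0.4]
width: 0.0937
finger_force: 0.0
```

Request:
move_arm:
  deltas: [0, 0, 0, 0.16, 0, 3, -1, 0, 0, 0, 0.16, 0, 6, -1, 0, 0, 0, 0.16, 0, 9, -1, 0, 0, 0, 0.16, 0, 11, -1, 0, 0, 0, 0.16, 0, 12.2, -1, 0, 0, 0, 0.16, 0, 12.2, -1, 0, 0, 0, 0.16, 0, 12.2, 1, 0, 0, 0, 0.16, 0, 12.2, 1]

```text
time: 2.3
tool_pos: [0.4935, -0.3256, 0.0257]
ee_rot: [3.14, -0.004, -0.27]
wrist_force: [0.1, -0.7, 0.2]
width: 0.0819
finger_force: 0.0
```

Request:
move_arm:
  deltas: [0, 0, 0, 0, 0, 0, 1, 0, 0, 0, 0, 0, 0, 1, 0, 0, 0, 0, 0, 0, 1, 0, 0, 0, 0, 0, 0, 1]

```text
time: 2.7
tool_pos: [0.4924, -0.3247, 0.0237]
ee_rot: [3.141, -0.0, -0.27]
wrist_force: [0.7, 0.8, -0.1]
width: 0.0497
finger_force: 0.0
```

Request:
move_arm:
  deltas: [0, 0, 0, 0, 0, 0, 1, 0, 0, 0, 0, 0, 0, 1, 0, 0, 0, 0, 0, 0, 1, 0, 0, 0, 0, 0, 0, 1, 0, 0, 0, 0, 0, 0, 1, 0, 0, 0, 0, 0, 0, 1]

```text
time: 3.3
tool_pos: [0.4923, -0.3244, 0.0234]
ee_rot: [-3.141, 0.0, -0.27]
wrist_force: [-0.3, -0.2, -0.3]
width: 0.022
finger_force: 30.0
```

Request:
move_arm:
  deltas: [0, 0, 0, 0, 0, -0.5, 1, 0, 0, 0, 0, 0, -1.5, 1, 0, 0, 0, 0, 0, -3, 1, 0, 0, 0, 0, 0, -3, 1]

```text
time: 3.7
tool_pos: [0.4941, -0.3261, 0.0571]
ee_rot: [3.139, -0.006, -0.27]
wrist_force: [0.2, -1.3, -2.7]
width: 0.0218
finger_force: 30.0
```

Request:
move_arm:
  deltas: [0, 0, 0, 0, 0, -4, 1, 0, 0, 0, 0, 0, -8, 1, 0, 0, 0, 0, 0, -12, 1, 0, 0, 0, -0.7, -3, -12, 1, 0, 0, 0, -1.5, -7, -12, 1, 0, 0, 0, -2.4, -11.5, -12, 1, 0, 0, 0, -3.3, -16, -12, 1, 0, 0, 0, -4.3, -20.5, -12, 1]

```text
time: 4.5
tool_pos: [0.5056, -0.114, 0.1739]
ee_rot: [-3.142, -0.001, -0.271]
wrist_force: [1.2, 0.5, -3.8]
width: 0.0213
finger_force: 30.0
```

Request:
move_arm:
  deltas: [0, 0, 0, -0.9, -4.5, 0, 1, 0, 0, 0, -1.9, -9, 0, 1, 0, 0, 0, -2.7, -13, 0, 1, 0, 0, 0, -3.4, -16.1, 0, 1, 0, 0, 0, -3.4, -16.1, 0, 1, 0, 0, 0, -3.4, -16.1, 0, 1]

```text
time: 5.1
tool_pos: [0.5158, 0.0491, 0.1737]
ee_rot: [3.141, -0.001, -0.268]
wrist_force: [0.6, -0.5, -2.2]
width: 0.0215
finger_force: 30.0
```

```bash
python3 - <<'E'
from h import *
s=snap('wrist');o=s['obs'];print(o['time'],o['tool_pos'],o['ee_rot'],o['wrist_force'],o['wrist_torque'])
save(s,'w2',k=1.2)
P=cloud(s);t=snap('top');T=cloud(t);save(t,'t2',(170,130,300,230),5)
for Q in (P.reshape(-1,3),T.reshape(-1,3)):
    m=(Q[:,2]>.2)&(Q[:,2]<.27)&(abs(Q[:,0]-.555)<.06)&(abs(Q[:,1]-.038)<.06);p=Q[m]
    if len(p)<30: print(len(p));continue
    A=np.c_[p[:,:2],np.ones(len(p))];z=np.linalg.lstsq(A,p[:,2],rcond=None)[0]
    print(len(p),np.median(p,0),'slope',z[:2],cv2.minAreaRect((p[:,:2]*1000).astype(np.float32)))
E
```

```text
5.1 [0.51576415 0.04910313 0.17372948] [ 3.14094715e+00 -6.69847378e-04 -2.68480086e-01] [ 0.61252519 -0.53049767 -2.17737506] [ 0.03721427  0.08361345 -0.04251152]
18755 [0.55358044 0.03877791 0.23453312] slope [ 0.0128381  -0.00134559] ((545.2954711914062, 40.95166778564453), (60.50465393066406, 90.61881256103516), 74.29633331298828)
3
```

View pics/w2.png

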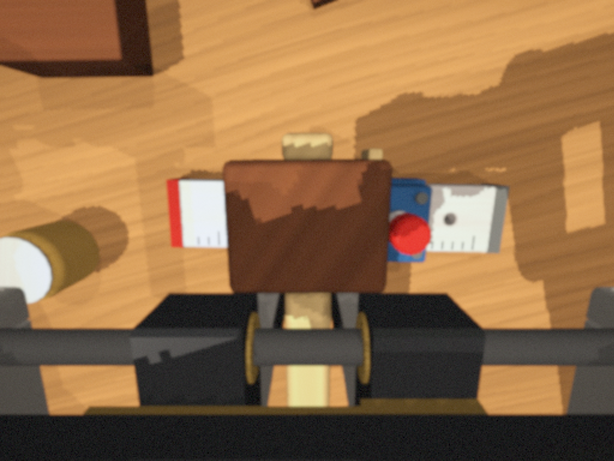

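The wrist view shows the head level (306,225) and covering the peg, with the knob clear to its right (410,235). Descending.

Request:
move_arm:
  deltas: [0, 0, 0, 0, 0, 3, 1, 0, 0, 0, 0, 0, 6, 1, 0, 0, 0, 0, 0, 8.5, 1, 0, 0, 0, 0, 0, 9.5, 1, 0, 0, 0, 0, 0, 9.8, 1, 0, 0, 0, 0, 0, 10.1, 1, 0, 0, 0, 0, 0, 10.4, 1, 0, 0, 0, 0, 0, 10.7, 1]

```text
time: 6.0
tool_pos: [0.5169, 0.0486, 0.0677]
ee_rot: [-3.141, -0.003, -0.27]
wrist_force: [-0.1, -0.6, -3.8]
width: 0.0219
finger_force: 30.0
```

Request:
move_arm:
  deltas: [0, 0, 0, 0, 0, 0.2, 1, 0, 0, 0, 0, 0, 0.4, 1, 0, 0, 0, 0, 0, 0.6, 1, 0, 0, 0, 0, 0, 0.8, 1]

```text
time: 6.4
tool_pos: [0.5164, 0.0487, 0.0608]
ee_rot: [-3.141, -0.002, -0.27]
wrist_force: [-3.1, 0.4, 6.2]
width: 0.0221
finger_force: 30.0
```

Request:
move_arm:
  deltas: [0, 0, 0, 0, 0, 0.2, 1, 0, 0, 0, 0, 0, 0.4, 1, 0, 0, 0, 0, 0, 0.6, 1, 0, 0, 0, 0, 0, 0.8, 1, 0, 0, 0, 0, 0, 0.8, 1]

```text
time: 6.9
tool_pos: [0.5164, 0.0487, 0.0533]
ee_rot: [-3.141, -0.002, -0.27]
wrist_force: [-5.0, -0.2, 8.4]
width: 0.0219
finger_force: 30.0
```

Request:
move_arm:
  deltas: [0, 0, 0, 0, 0, 0.1, 1, 0, 0, 0, 0, 0, 0.2, 1, 0, 0, 0, 0, 0, 0.3, 1, 0, 0, 0, 0, 0, 0.3, 1]

```text
time: 7.3
tool_pos: [0.5165, 0.0487, 0.0533]
ee_rot: [-3.141, -0.003, -0.27]
wrist_force: [-10.8, -0.0, 20.3]
width: 0.0219
finger_force: 30.0
```

It has bottomed at the flush height: force rises with no further travel. One firmer push, then lift and look.

Request:
move_arm:
  deltas: [0, 0, 0, 0, 0, 0.15, 1, 0, 0, 0, 0, 0, 0.3, 1, 0, 0, 0, 0, 0, 0.3, 1]

```text
time: 7.6
tool_pos: [0.5165, 0.0487, 0.0532]
ee_rot: [-3.141, -0.003, -0.27]
wrist_force: [-16.6, -0.2, 33.6]
width: 0.0217
finger_force: 30.0
```

Request:
move_arm:
  deltas: [0, 0, 0, 0, 0, -0.6, 1, 0, 0, 0, 0, 0, -2, 1, 0, 0, 0, 0, 0, -5, 1, 0, 0, 0, 0, 0, -9, 1, 0, 0, 0, 0, 0, -12.7, 1, 0, 0, 0, 0.9, 4.5, -12.7, 1, 0, 0, 0, 1.9, 9, -12.7, 1, 0, 0, 0, 2.8, 13.5, -12.7, 1]

```text
time: 8.4
tool_pos: [0.5068, -0.09, 0.1717]
ee_rot: [3.141, -0.001, -0.269]
wrist_force: [0.8, 0.1, -3.6]
width: 0.0218
finger_force: 30.0
```

Request:
move_arm:
  deltas: [0, 0, 0, 1, 4.5, 0, 1, 0, 0, 0, 2, 9, 0, 1, 0, 0, 0, 3, 13.5, 0, 1, 0, 0, 0, 4, 18, 0, 1, 0, 0, 0, 4.7, 22.5, 0, 1, 0, 0, 0, 4.7, 22.5, 0, 1]

```text
time: 9.0
tool_pos: [0.4903, -0.324, 0.1701]
ee_rot: [3.139, 0.002, -0.277]
wrist_force: [0.2, -0.2, -2.7]
width: 0.0216
finger_force: 30.0
```

```bash
python3 - <<'E'
from h import *
s=snap('wrist');o=s['obs'];print(o['time'],o['tool_pos'],o['ee_rot'],o['wrist_force'],o['wrist_torque'])
P=cloud(s).reshape(-1,3);h=o['tool_pos']
m=(P[:,2]>h[2]+.05)&(P[:,2]<.27)&(abs(P[:,0]-h[0]-.038)<.06)&(abs(P[:,1]-h[1]+.011)<.06);p=P[m]
A=np.c_[p[:,:2],np.ones(len(p))];print('head',np.median(p,0),np.linalg.lstsq(A,p[:,2],rcond=None)[0][:2])
t=snap('top');T=cloud(t);save(t,'t2',(170,130,300,230),5)
Q=T.reshape(-1,3);d=np.hypot(Q[:,0]-.543,Q[:,1]-.0415)
print('peg z',np.round(Q[d<.012,2]*1000),'ref',np.nanmedian(Q[(d>.015)&(d<.022),2]))
Q=Q[(Q[:,2]>.1)&(Q[:,2]<.125)&(np.hypot(Q[:,0]-.503,Q[:,1]+.03)<.03)];print('knob',Q.mean(0),len(Q))
E
```

```text
9.0 [ 0.49031924 -0.32398448  0.17009698] [ 3.13890327e+00  1.73137112e-03 -2.77210505e-01] [ 0.18941965 -0.24934211 -2.74180011] [ 0.10254516  0.12476666 -0.02485838]
head [ 0.52861836 -0.33510163  0.23092408] [-0.14949796  0.00873898]
peg z [30. 30. 24. 29. 33. 27. 30. 31. 31. 29. 26. 30. 25. 34. 28. 27. 30. 27.
 27. 30. 30. 34. 34. 30. 30. 31. 27. 28. 26. 28. 27. 26. 27. 29. 27. 30.
 31. 31. 27. 30.] ref 0.02899662501143907
knob [ 0.50321527 -0.02988198  0.10841492] 67
```

View pics/t2.png

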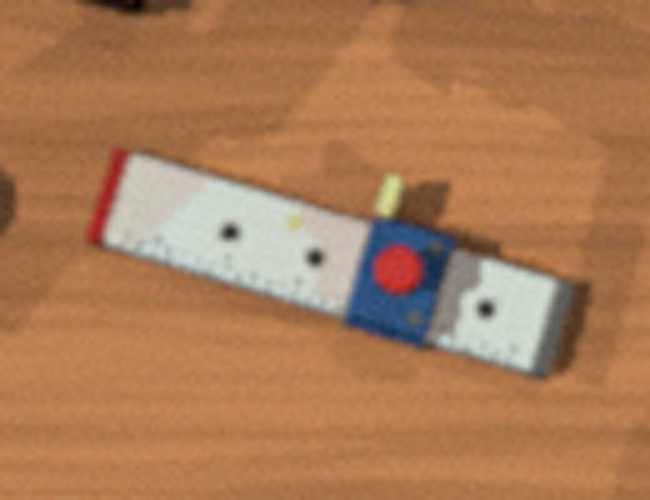

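The peg is flush: only a flat yellow spot at (295,222), and depth matches the rail. The stop hasn't moved. I'll check the head's tilt more robustly.

```bash
python3 - <<'E'
from h import *
s=snap('wrist');o=s['obs'];print(o['time'],o['tool_pos'],o['ee_rot'])
P=cloud(s).reshape(-1,3);h=o['tool_pos'];x=np.array([.9636,-.2672]);y=np.array([.2672,.9636])
D=P[:,:2]-h[:2];a=D@x;b=D@y
for lo in range(10,70,6):
    m=(a*1000>lo)&(a*1000<lo+6)&(abs(b)<.022)&(P[:,2]>.15)
    print(lo,m.sum(),np.round(np.median(P[m,2])*1000,1) if m.any() else '')
E
```

```text
9.1 [ 0.49146254 -0.31906633  0.17044771] [-3.14031350e+00  1.78749223e-03 -2.72495597e-01]
10 508 246.0
16 4229 292.1
22 12800 302.1
28 6352 284.7
34 2197 231.9
40 1396 231.3
46 1451 231.3
52 1556 231.3
58 1572 231.1
64 724 203.3
```

Request:
move_arm:
  deltas: [0, 0, 0, 0, 0, 4, 1, 0, 0, 0, 0, 0, 8, 1, 0, 0, 0, 0, 0, 11, 1, 0, 0, 0, 0, 0, 13, 1, 0, 0, 0, 0, 0, 13.8, 1, 0, 0, 0, 0, 0, 14.3, 1, 0, 0, 0, 0, 0, 14.5, 1, 0, 0, 0, 0, 0, 14.6, 1]

```text
time: 9.95
tool_pos: [0.493, -0.3186, 0.0269]
ee_rot: [3.141, -0.003, -0.27]
wrist_force: [0.5, -0.3, -2.1]
width: 0.022
finger_force: 30.0
```

Request:
move_arm:
  deltas: [0, 0, 0, 0, 0, 0.05, 1, 0, 0, 0, 0, 0, 0.1, 1, 0, 0, 0, 0, 0, 0.1, 1]

```text
time: 10.25
tool_pos: [0.4922, -0.3185, 0.025]
ee_rot: [3.141, -0.001, -0.27]
wrist_force: [0.2, -0.6, -1.9]
width: 0.022
finger_force: 30.0
```

Request:
move_arm:
  deltas: [0, 0, 0, 0, 0, 0.1, 1, 0, 0, 0, 0, 0, 0.2, 1, 0, 0, 0, 0, 0, 0.25, 1, 0, 0, 0, 0, 0, 0.25, 1]

```text
time: 10.65
tool_pos: [0.4921, -0.3185, 0.0234]
ee_rot: [3.141, -0.001, -0.27]
wrist_force: [-2.9, 1.5, 5.8]
width: 0.0219
finger_force: 30.0
```

Touching down. Release (opening fully, as the fingers are clear of the head) and rise straight up.

Request:
move_arm:
  deltas: [0, 0, 0, 0, 0, -0.1, 0, 0, 0, 0, 0, 0, -0.1, 0, 0, 0, 0, 0, 0, -0.1, 0, 0, 0, 0, 0, 0, -0.1, 0, 0, 0, 0, 0, 0, -0.1, 0, 0, 0, 0, 0, 0, -0.1, -0.2]

```text
time: 11.25
tool_pos: [0.492, -0.3183, 0.0228]
ee_rot: [3.142, 0.0, -0.27]
wrist_force: [-0.8, 0.5, 0.7]
width: 0.0516
finger_force: 0.0
```

Request:
move_arm:
  deltas: [0, 0, 0, 0, 0, -1.5, -0.2, 0, 0, 0, 0, 0, -4, -0.2, 0, 0, 0, 0, 0, -8, -0.2, 0, 0, 0, 0, 0, -12, -0.2, 0, 0, 0, 0, 0, -15, -0.2, 0, 0, 0, 0, 0, -16.5, -0.2, 0, 0, 0, 0, 0, -16.5, -0.2]

```text
time: 11.95
tool_pos: [0.4932, -0.3192, 0.1917]
ee_rot: [3.139, -0.006, -0.27]
wrist_force: [0.3, 0.5, -0.2]
width: 0.0565
finger_force: 0.0
```

```bash
python3 - <<'E'
from h import *
s=snap('wrist');o=s['obs'];print(o['time'],o['tool_pos'],o['ee_rot'],o['width'])
Q=cloud(s).reshape(-1,3)
p=Q[(Q[:,2]>.077)&(Q[:,2]<.092)&(abs(Q[:,0]-.53)<.06)&(abs(Q[:,1]+.33)<.06)]
A=np.c_[p[:,:2],np.ones(len(p))];print('head',len(p),np.median(p,0),np.linalg.lstsq(A,p[:,2],rcond=None)[0][:2],cv2.minAreaRect((p[:,:2]*1000).astype(np.float32)))
E
```

```text
11.95 [ 0.49317871 -0.31917231  0.19165603] [ 3.13900098 -0.00600907 -0.27016854] 0.05648376563033302
head 2848 [ 0.53132246 -0.32975186  0.08421738] [-0.00445651  0.00020613] ((530.4366455078125, -329.64178466796875), (60.218971252441406, 48.86494827270508), 74.5428237915039)
```

The mallet stands upright, head level at 84 mm. Now over the knob.

Request:
move_arm:
  deltas: [0, 0, 0.02, -1, -4, 0, -0.2, 0, 0, 0.02, -2, -8.5, 0, -0.2, 0, 0, 0.02, -3.1, -13, 0, -0.2, 0, 0, 0.02, -4.2, -17.5, 0, -0.2, 0, 0, 0.02, -5.2, -22, 0, -0.2, 0, 0, 0.02, -6.1, -26, 0, -0.2, 0, 0, 0.02, -6.66, -28.1, 0, -0.2, 0, 0, 0.02, -6.66, -28.1, 0, -0.2]

```text
time: 12.8
tool_pos: [0.5014, -0.0268, 0.1852]
ee_rot: [-3.142, 0.005, -0.286]
wrist_force: [-0.1, -0.3, -0.3]
width: 0.0564
finger_force: 0.0
```

Request:
move_arm:
  deltas: [0, 0, 0, 0, 0, 0, -0.2, 0, 0, 0, 0, 0, 0, -0.2]

```text
time: 13.0
tool_pos: [0.5023, -0.0307, 0.1866]
ee_rot: [3.141, 0.002, -0.291]
wrist_force: [-0.3, -0.7, -0.0]
width: 0.0563
finger_force: 0.0
```

```bash
python3 - <<'E'
from h import *
s=snap('wrist');o=s['obs'];print(o['time'],o['tool_pos'],o['ee_rot'],o['wrist_force'])
Q=cloud(s).reshape(-1,3)
I=s['image'].reshape(-1,3).astype(int)
m=(I[:,0]>2*I[:,1])&(I[:,0]>100)&(np.hypot(Q[:,0]-.503,Q[:,1]+.03)<.04)&(Q[:,2]>.104)&(Q[:,2]<.12)
p=Q[m];print(len(p),np.median(p[:,2]),cv2.minEnclosingCircle((p[:,:2]*1000).astype(np.float32)))
b=Q[(I[:,2]>1.5*I[:,0])&(Q[:,2]>.058)&(Q[:,2]<.072)];
print('stop',len(b),cv2.minAreaRect((b[:,:2]*1000).astype(np.float32)) if len(b)>9 else '')
save(s,'w3',k=1.2)
E
```

```text
13.0 [ 0.50229908 -0.03067473  0.18663503] [ 3.14067580e+00  2.22550310e-03 -2.91470246e-01] [-0.30351611 -0.73029934 -0.03673199]
744 0.11005459917776025 ((503.6236267089844, -28.612770080566406), 14.933070182800293)
stop 1814 ((504.403564453125, -28.487503051757812), (52.90745544433594, 66.6786880493164), 73.22494506835938)
```

View pics/w3.png

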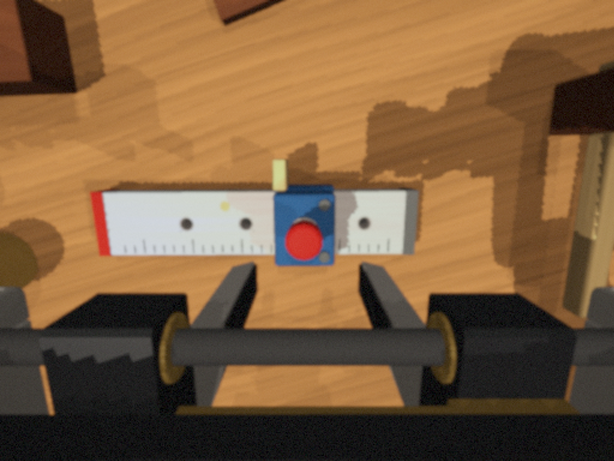

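The wrist view shows the knob at (304,240) between the open fingers, the mouth of the next hole at (245,223), and the peg flush at (225,206). Descending to grip.

Request:
move_arm:
  deltas: [0, 0, 0, 0.06, -0.16, 3, -0.2, 0, 0, 0, 0.06, -0.16, 6, -0.2, 0, 0, 0, 0.06, -0.16, 9, -0.2, 0, 0, 0, 0.06, -0.16, 10.4, -0.2, 0, 0, 0, 0.06, -0.16, 10.8, -0.2, 0, 0, 0, 0.06, -0.16, 10.8, -0.2, 0, 0, 0, 0.06, -0.16, 10.8, 1, 0, 0, 0, 0.06, -0.16, 10.8, 1]

```text
time: 13.85
tool_pos: [0.5051, -0.0286, 0.0818]
ee_rot: [-3.141, -0.003, -0.29]
wrist_force: [-0.1, -0.1, -0.3]
width: 0.0441
finger_force: 0.0
```

Request:
move_arm:
  deltas: [0, 0, 0, 0, 0, 0, 1, 0, 0, 0, 0, 0, 0, 1, 0, 0, 0, 0, 0, 0, 1, 0, 0, 0, 0, 0, 0, 1]

```text
time: 14.25
tool_pos: [0.5044, -0.0282, 0.0804]
ee_rot: [-3.141, -0.001, -0.29]
wrist_force: [1.6, 0.6, -0.4]
width: 0.0289
finger_force: 30.0
```

Request:
move_arm:
  deltas: [0, 0, 0, 0, 0, -0.3, 1, 0, 0, 0, 0, 0, -0.7, 1, 0, 0, 0, 0, 0, -1.1, 1, 0, 0, 0, 0, 0, -1.4, 1, 0, 0, 0, 0, 0, -1.4, 1, 0, 0, 0, 0, 0, -1.4, 1]

```text
time: 14.85
tool_pos: [0.5041, -0.0282, 0.0933]
ee_rot: [-3.141, -0.0, -0.29]
wrist_force: [5.3, 0.8, -6.5]
width: 0.0292
finger_force: 30.0
```

Lifted about 13 mm with the expected spring force. Slide 60 mm.

Request:
move_arm:
  deltas: [0, 0, 0, 0, -0.8, 0, 1, 0, 0, 0, 0, -1.8, 0, 1, 0, 0, 0, 0, -2.8, 0, 1, 0, 0, 0, 0, -3.8, 0, 1, 0, 0, 0, 0, -4.8, 0, 1, 0, 0, 0, 0, -5.6, 0, 1, 0, 0, 0, 0, -6.0, 0, 1, 0, 0, 0, 0, -6.0, 0, 1]

```text
time: 15.65
tool_pos: [0.5208, 0.0282, 0.0928]
ee_rot: [3.139, 0.001, -0.29]
wrist_force: [3.8, -2.3, -6.6]
width: 0.029
finger_force: 30.0
```

```bash
python3 - <<'E'
from h import *
o=robot.get_obs();print(o['time'],o['tool_pos'],o['wrist_force'])
d=o['tool_pos'][:2]-np.array([.5041,-.0282]);print('slide',d@[.2885,.9575],'side',d@[.9575,-.2885])
E
```

```text
15.65 [0.52078801 0.02816849 0.09284179] [ 3.75439802 -2.30618417 -6.63469412]
slide 0.05878732121898604 side -0.0002835404222271548
```

Request:
move_arm:
  deltas: [0, 0, 0, 0, -0.12, 0, 1, 0, 0, 0, 0, -0.12, 0, 1, 0, 0, 0, 0, -0.12, 0.4, 1, 0, 0, 0, 0, -0.12, 0.8, 1, 0, 0, 0, 0, -0.12, 1.2, 1, 0, 0, 0, 0, -0.12, 1.4, 1, 0, 0, 0, 0, -0.12, 1.4, 1]

```text
time: 16.35
tool_pos: [0.5216, 0.0301, 0.0805]
ee_rot: [3.141, -0.001, -0.29]
wrist_force: [1.0, -2.6, 0.6]
width: 0.0291
finger_force: 30.0
```

The pin is in the hole: its height is below the 14 mm blocked level. Now press home.

Request:
move_arm:
  deltas: [0, 0, 0, 0, 0, 0.2, 1, 0, 0, 0, 0, 0, 0.4, 1, 0, 0, 0, 0, 0, 0.6, 1, 0, 0, 0, 0, 0, 0.75, 1, 0, 0, 0, 0, 0, 0.85, 1, 0, 0, 0, 0, 0, 0.85, 1]

```text
time: 16.95
tool_pos: [0.5219, 0.0303, 0.0748]
ee_rot: [-3.141, -0.002, -0.29]
wrist_force: [-3.9, -3.1, 13.9]
width: 0.0291
finger_force: 30.0
```

Request:
move_arm:
  deltas: [0, 0, 0, 0, 0, 0.15, 1, 0, 0, 0, 0, 0, 0.15, 1, 0, 0, 0, 0, 0, 0.15, 1, 0, 0, 0, 0, 0, 0.15, 1]

```text
time: 17.35
tool_pos: [0.5221, 0.0303, 0.0747]
ee_rot: [-3.141, -0.003, -0.29]
wrist_force: [-5.7, -2.3, 18.8]
width: 0.0292
finger_force: 30.0
```

```bash
python3 - <<'E'
from h import *
s=snap('scene');o=s['obs'];P=cloud(s);I=s['image'].astype(int)
m=(I[...,0]>2*I[...,1])&(I[...,0]>100)&(np.hypot(P[...,0]-.522,P[...,1]-.03)<.05)&(P[...,2]>.07)&(P[...,2]<.12)
print(m.sum(),np.nanpercentile(P[m],[2,50,98],axis=0));print(o['tool_pos'],o['wrist_force'])
v,u=np.where(m);a,b=int(u.mean()),int(v.mean());save(s,'end',(max(a-110,0),max(b-80,0),a+110,b+80),3.5)
E
```

```text
80 [[0.51397058 0.01712101 0.08470227]
 [0.529921   0.02836742 0.10120887]
 [0.53646041 0.04214666 0.10607414]]
[0.52206533 0.03032859 0.0746909 ] [-5.71321982 -2.28549618 18.82691079]
```

View pics/end.png

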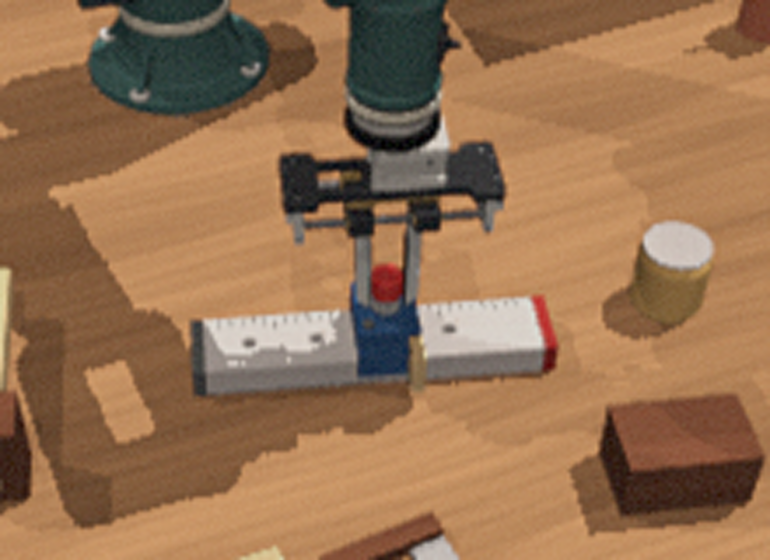

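The stop is at the next hole with the knob (385,283) held between the fingers, its top at about 104 mm, which is fully home. It is bottomed: extra push raises the force but gives no motion. Handing in.

```bash
python3 -c "
from bench import robot
print(robot.close_job())"
```

```text
the job is handed in; nothing more can be done
None
```

The job was handed in at about 17 s: the peg is flush, the mallet stands on its head, and the stop is at the next hole with its pin held fully home; the bystanders were not touched.

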